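Point out the failed capacitor and its spare, then record

TASK

Show the bench's inspection camera the repair to be made: point from straight above at the failed capacitor on the circuit board (the one with the bulged, rust-orange top), with the fingertips about 2 to 4 cm above it, and stay there for 2 seconds; then point in the same way for 2 seconds at the blue spare capacitor in the grey tray. Then press the green button on the recorder box fully down and let go of it. Travel well above things and bring the fingertips low over no other capacitor; touch nothing but the recorder box and its button, and lift or shift nothing.

Things in the scene. Friction and masses are not known exactly. Their poses are not given: they have to be found in the camera images.
- cap_failed_top (a point): The failed capacitor on the circuit board: blue sleeve 25 mm across, with a bulged, domed rust-orange top (the only such top). It stands upright, fixed to the board, in any of the four places of the row. This point: the summit of the dome, 54 mm above the bench, 40 mm above the board; z is up
- cap_blue_top (a point): Sound capacitor with blue sleeve, 25 mm across, fixed to the board. Same sleeve height as the others, flat top with a silvery centre (13 mm) inside the sleeve's rim, 35 mm above its foot. Place in the row varies. This point: centre of its top
- cap_black1_top (a point): Sound capacitor with black sleeve, 25 mm across, fixed to the board. Same sleeve height as the others, flat top with a silvery centre (13 mm) inside the sleeve's rim, 35 mm above its foot. Place in the row varies. This point: centre of its top
- cap_black2_top (a point): Another sound capacitor with black sleeve, 25 mm across, fixed to the board. Same sleeve height as the others, flat top with a silvery centre (13 mm) inside the sleeve's rim, 35 mm above its foot. Place in the row varies. This point: centre of its top
- board: Green circuit board in an aluminium service frame, 144 x 232 mm (x, y), fixed. Origin at the centre of its underside, board face 14 mm up, z up. Four capacitors stand upright in a row along its y axis at x about +33 mm, 50 mm apart; lower parts (up to 43 mm above the bench) stand on its other half
- tray: Grey open parts tray, 156 x 60 x 18 mm (x, y, z), fixed, three cells in a row along its x axis, 50 mm apart, floor 4 mm thick. Origin at the centre of its underside
- spare_blue_top (a point): Loose spare capacitor standing upright in one cell of the tray, blue sleeve, flat top with a silvery centre (13 mm) inside the sleeve's rim, 25 mm across, 35 mm tall; which cell varies. This point: centre of its top, 39 mm above the bench; z is up
- spare_black_top (a point): Loose spare capacitor standing upright in one cell of the tray, black sleeve, flat top with a silvery centre (13 mm) inside the sleeve's rim, 25 mm across, 35 mm tall; which cell varies. This point: centre of its top, 39 mm above the bench; z is up
- spare_green_top (a point): Loose spare capacitor standing upright in one cell of the tray, green sleeve, flat top with a silvery centre (13 mm) inside the sleeve's rim, 25 mm across, 35 mm tall; which cell varies. This point: centre of its top, 39 mm above the bench; z is up
- record_top (a point): Round green push button, 28 mm across, on the low grey recorder box (75 x 66 x 24 mm). This point: centre of the button's top; pressed straight down
- record (a joint): Travel of the green button: 0 = out, 0.006 m = fully down (4 N, springs back)
- recorder: The grey recorder box, fixed, carrying the green button 8 mm towards -x of its centre. Origin at the centre of its underside
- screwdriver: Loose screwdriver, orange handle, 160 mm long, lying on the bench. Bystander; origin at mid length, underneath
- flux: Loose amber glass jar, 44 mm across, 50 mm tall. Bystander; origin at its foot
- cleaner: Loose white bottle with red cap, 52 mm across, 130 mm tall. Bystander; origin at its foot
- tweezers: Loose steel tweezers lying flat, 115 mm long. Bystander; origin near the middle, underneath
- cup: Loose white cup, 72 mm across, 85 mm tall. Bystander; origin at its foot
- cap_failed: The capacitor whose top is cap_failed_top; origin at the centre of its foot
- cap_blue: The capacitor whose top is cap_blue_top; origin at the centre of its foot
- cap_black1: The capacitor whose top is cap_black1_top; origin at the centre of its foot
- cap_black2: The capacitor whose top is cap_black2_top; origin at the centre of its foot
- spare_blue: The capacitor whose top is spare_blue_top; origin at the centre of its foot
- spare_black: The capacitor whose top is spare_black_top; origin at the centre of its foot
- spare_green: The capacitor whose top is spare_green_top; origin at the centre of its foot
Mind the look-alikes: they are no part of the job. Leave any brown look-alike of the spare_blue alone. Of the things that look like the recorder, take the one that is farthest from the robot's base at the start.

How it is judged (in metres and radians):
On the way, in this order (a step that is already met when the one before it is completed fails the run):
1. the fingers point from just above at the failed capacitor for 1.5 s (horizontal distance between the grasp point and cap_failed_top below 0.018 m and z of the grasp point in the frame of cap_failed_top between 0.018 and 0.095 m), for 1.5 s.
2. then they point from just above at the blue spare for 1.5 s (horizontal distance between the grasp point and spare_blue_top below 0.018 m and z of the grasp point in the frame of spare_blue_top between 0.018 and 0.095 m), for 1.5 s.
3. then the green button is pressed down (value of joint record above 0.0045 m), for 0.05 s.
At the end, for the whole second after the job is handed in: The button is out again (within 1.5 mm); every spare stands upright (within 0.1 rad) and, like the bench's loose things, at rest and within 6 mm of where it began (value of joint record below 0.0015 m and distance of each of spare_blue, spare_black, spare_green, screwdriver, flux, cleaner, tweezers, cup from where it was at the start of the episode below 0.006 m and angle between each of spare_blue, spare_black, spare_green's own z axis and vertical below 0.1 rad and linear speed of each of spare_blue, spare_black, spare_green, screwdriver, flux, cleaner, tweezers, cup below 0.02 m/s); the robot touches nothing.
It fails at once if a capacitor, the board or the tray is touched (contact force between any of the fingers, the arm and board above 0.5 N or contact force between any of the fingers, the arm and tray above 0.5 N or contact force between any of the fingers, the arm and cap_failed above 0.5 N or contact force between any of the fingers, the arm and cap_blue above 0.5 N or contact force between any of the fingers, the arm and cap_black1 above 0.5 N or contact force between any of the fingers, the arm and cap_black2 above 0.5 N or contact force between any of the fingers, the arm and spare_blue above 0.5 N or contact force between any of the fingers, the arm and spare_black above 0.5 N or contact force between any of the fingers, the arm and spare_green above 0.5 N).
It fails at once if another loose thing on the bench is touched (contact force between any of the fingers, the arm and screwdriver above 0.5 N or contact force between any of the fingers, the arm and flux above 0.5 N or contact force between any of the fingers, the arm and cleaner above 0.5 N or contact force between any of the fingers, the arm and tweezers above 0.5 N or contact force between any of the fingers, the arm and cup above 0.5 N).
It fails at once if a loose thing is shifted or lifted by more than 10 mm (distance of any of spare_blue, spare_black, spare_green, screwdriver, flux, cleaner, tweezers, cup from where it was at the start of the episode above 0.01 m).
It fails at once if the fingertips come low (some 3 cm or less) over the middle of a wrong capacitor ((horizontal distance between the grasp point and cap_blue_top below 0.012 m and z of the grasp point in the frame of cap_blue_top below 0.055 m) or (horizontal distance between the grasp point and cap_black1_top below 0.012 m and z of the grasp point in the frame of cap_black1_top below 0.055 m) or (horizontal distance between the grasp point and cap_black2_top below 0.012 m and z of the grasp point in the frame of cap_black2_top below 0.055 m) or (horizontal distance between the grasp point and spare_black_top below 0.012 m and z of the grasp point in the frame of spare_black_top below 0.055 m) or (horizontal distance between the grasp point and spare_green_top below 0.012 m and z of the grasp point in the frame of spare_green_top below 0.055 m)).
It also fails if it takes over 59 s, if anything falls off the work surface, if the arm or the gripper's body presses on something with over 40 N, if the wrist force passes 120 N, or if a joint passes its speed limit or range.

ROBOT

A 6-joint arm with a two-finger parallel gripper is mounted at the origin on the work surface. World frame = base frame: x ahead of the robot, y to its left, z up, the work surface at z = 0. Lengths are in mm, angles in rad, forces in N, time in s.
With the tool pointing down it reaches from about 325 to 900 mm from the base axis. Payload 6.1 kg.
Tool frame: the origin (TCP) lies between the finger pads; the fingertips stand 22 mm ahead of it and the grasp point (between the pads) lies 3 mm ahead of it; y points along the fingers, x is the direction in which the jaws open and shut, and the axes are right-handed (so a half turn about y gives the same grasp; the last joint's range is limited). The gripper opens to 85 mm and grips with 20 to 120 N. Pads are 22 mm wide; open, the fingers measure 114 mm over their backs; the gripper's body (76 mm by 85 mm) begins 54 mm behind the grasp point. The pads swing forward as they close: fully open they stand 13 mm farther back than shut.
Start: joints at [1.146, 0.22, 1.526, -0, 1.395, -0.126], TCP at [183.982, 597.299, 253.3] pointing down, gripper open.
Joint ranges: [-2.98, 2.98], [-0.91, 2.08], [0.09, 2.57], [-1.24, 4.39], [0.2, 2.65], [-2.68, 2.68]. Speed limits (rad/s): [2.57, 2.57, 3.01, 3.14, 3.14, 3.14].

INTERFACE

Orientations are given as a unit quaternion [w, x, y, z].
In Python, from bench import readout, vision, r gives the robot as it stands.
- The arm moves only by the tool servo_tool, never from a script. Its argument "deltas" is a list of rows, each a list of 3 entries, a list of its own where there are three numbers: the shift along the tool's x, y, z in m, then the turn about the tool's y in units of 10 degrees (1.0 is 10 degrees), then the opening, from 0 (shut) to 1 (fully open). In form: [[[x, y, z], spin, gripper], ...]. A call has 1 to 10 rows; each row is the pose to reach, as a shift and turn from the pose commanded when the call began, along the tool's axes at that moment; what a row does not reach only later rows make up. A row lasts 1/8 s, in which the tool goes at most 62.5 mm and 10.7 degrees, less where a joint would pass 70% of its speed; a pose out of reach is approached as far as the arm can. A call with a gripper value outside its range is refused whole. The fingers move at their own pace and stop on an object; "squeeze" is the grip in N (left out, the last holds). Time passes only in rows, so rows that repeat a pose let the fingers close. It gives the time, the measured TCP pose, the force and the opening at its end, in the units of the state.
- readout.state(): the state, without advancing time (a new reading comes with each control period).
- vision.grab_frame(name): name is "side" or "top"; returns the picture (400x640x3 uint8, red, green, blue); there is no depth.
- vision.camera_model(name): a dict with "K" (3x3 intrinsics, pixels), "view" (4x4, takes a point from world to camera coordinates). Camera axes: x right, y up, looking along -z (the intrinsics and any distortion apply to the point x, -y, -z); pixel columns grow to the right and rows downward; lengths in mm; the calibration is good to about 2 mm. A picture is of the moment at which its call begins. camera_model takes no time and is no camera call.
- r.finish_job(): hands the job in, once; it reports no verdict.
The state is a dict: "t": time; "qpos": joint angles; "joint_vel": joint speeds; "joint_efforts": joint torques, N m; "tool_pos": TCP position; "eef_rot": TCP orientation; "wrist_force": force on the tool from outside, world axes, zero at the start; "wrist_torque": the same for the moment, N m; "width": finger opening in mm.
Only numpy, scipy, OpenCV 4.12 (cv2) and the standard library are available. Lean on these libraries where they do the work, as an engineer would, in place of code of your own. Each camera call takes 0.05 s, during which the arm holds its last target.

## Working session

There is one attempt and no reset: what is moved stays moved. The work goes in short steps, Python scripts to look and compute and a tool call to move; the robot and the scene stay as the last step left them, time stands still between calls to the robot, and variables do not carry over. Pictures are saved under pics/ and viewed, and the job is handed in when it is done.

Besides the shell and the picture viewer there is one more tool, called after "Emit:" as a command line: name --argument value ..., lists and objects as JSON in quotes. servo_tool: Moves the arm, as the interface text tells. Its arguments: {"type":"object","properties":{"deltas":{"type":"array","items":{"type":"array"}},"squeeze":{"type":"number"}},"required":["deltas"]}

```bash
mkdir -p pics; ls
python3 - <<'E'
from bench import readout, vision, r
import cv2
s=readout.state();print(s)
for n in("top","side"):
    im=vision.grab_frame(n);cv2.imwrite(f"pics/{n}0.png",im[:,:,::-1]);m=vision.camera_model(n);print(n,m)
E
```

```text
pics
{'t': 0.0, 'qpos': array([ 1.14586796e+00,  2.21236382e-01,  1.52763630e+00,  1.43879220e-05,
        1.39468571e+00, -1.26104427e-01]), 'joint_vel': array([-0.00155311, -0.00072002,  0.00142669,  0.00035083, -0.00104254,
        0.00013518]), 'joint_efforts': array([-4.08928390e-04, -4.96913195e+01, -3.89388156e+01, -3.34845217e-04,
        1.14321389e-02,  2.72177510e-05]), 'tool_pos': array([183.76330273, 596.77874745, 252.17951176]), 'eef_rot': array([-0.56852315,  0.56919282,  0.41939109, -0.42060916]), 'wrist_force': array([ 0.70771118, -0.39255437,  0.14283746]), 'wrist_torque': array([-0.02699062, -0.00081818,  0.00377402]), 'width': 85.5666358933724}
top {'K': array([[481.95032172,   0.        , 328.48674721],
       [  0.        , 481.95032172, 200.71588115],
       [  0.        ,   0.        ,   1.        ]]), 'view': array([[ 1.25558080e-02, -9.99711933e-01,  2.04548854e-02,
         6.05224982e+00],
       [ 9.86177183e-01,  1.57606799e-02,  1.64942915e-01,
        -5.84098922e+02],
       [-1.65217784e-01,  1.81011496e-02,  9.86090986e-01,
        -1.15432528e+03],
       [ 0.00000000e+00,  0.00000000e+00,  0.00000000e+00,
         1.00000000e+00]])}
side {'K': array([[368.95441785,   0.        , 316.58489319],
       [  0.        , 368.95441785, 200.62466275],
       [  0.        ,   0.        ,   1.        ]]), 'view': array([[ 9.17201666e-01, -3.98365704e-01,  6.77275982e-03,
        -5.40056472e+02],
       [ 2.23297886e-01,  5.28053244e-01,  8.19327667e-01,
        -1.96288310e+02],
       [-3.29968420e-01, -7.49976358e-01,  5.73285535e-01,
        -7.21319795e+02],
       [ 0.00000000e+00,  0.00000000e+00,  0.00000000e+00,
         1.00000000e+00]])}
```

View pics/top0.png

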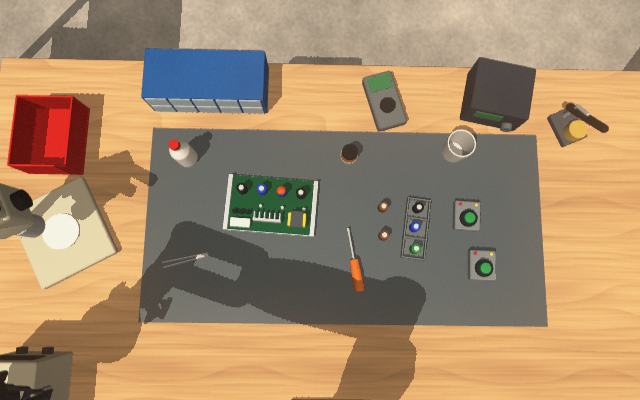

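View pics/side0.png

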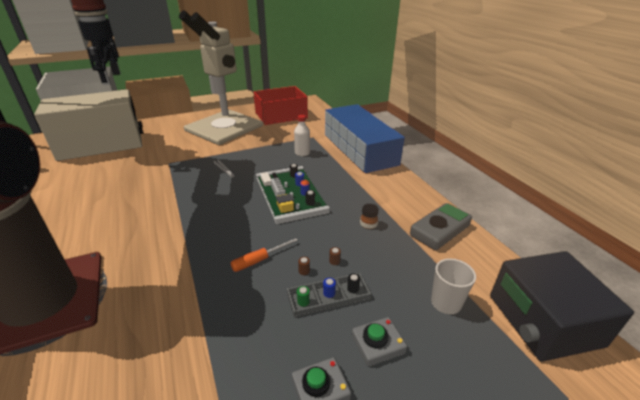

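The failed capacitor (orange top) is at top (281,190). The other board capacitors are black (241,187), blue (262,188) and black (300,192). The spare blue is at (415,227), between black (418,207) and green (416,248); the brown look-alikes are at (383,206) and (384,235). There are two recorders, with buttons at (468,217) and (484,268). Next I'll measure these and take a close crop.

```bash
cat > h.py <<'E'
import numpy as np, cv2
from bench import vision
def cast(n,u,v,z):
    m=vision.camera_model(n);K=m["K"];V=m["view"];R=V[:3,:3];t=V[:3,3]
    d=np.linalg.inv(K)@[u,v,1];d=R.T@(d*[1,-1,-1]);o=-R.T@t
    return o+d*(z-o[2])/d[2]
def proj(n,p):
    m=vision.camera_model(n);q=m["view"][:3,:3]@np.array(p)+m["view"][:3,3];q=q*[1,-1,-1];w=m["K"]@q;return w[:2]/w[2]
def blobs(n,im,lo,hi,box,amin=8):
    h=cv2.cvtColor(im,cv2.COLOR_RGB2HSV);mk=cv2.inRange(h,lo,hi);x0,y0,x1,y1=box
    M=np.zeros_like(mk);M[y0:y1,x0:x1]=mk[y0:y1,x0:x1]
    _,_,st,c=cv2.connectedComponentsWithStats(M)
    return [(c[i].round(1),st[i].tolist()) for i in range(1,len(c)) if st[i][4]>=amin]
E
python3 - <<'E'
from h import *
t=cv2.imread("pics/top0.png")[:,:,::-1].copy();s=cv2.imread("pics/side0.png")[:,:,::-1].copy()
O=((3,120,100),(17,255,255));B=((110,120,60),(130,255,255));G=((50,100,50),(80,255,255))
for nm,n,im,c,box in [("fail","top",t,O,(225,170,320,205)),("blue","top",t,B,(225,170,440,260)),("btn","top",t,G,(450,195,500,285)),
 ("fail","side",s,O,(255,160,330,220)),("blue","side",s,B,(255,160,400,310)),("btn","side",s,G,(290,310,420,400))]:
    print(nm,n)
    for c0,st in blobs(n,im,*c,box): print(c0,st,[cast(n,*c0,z)[:2].round(1).tolist() for z in (30,39,54)])
for nm,p in dict(cup=(460,143),clean=(175,147),flux=(350,153)).items(): print(nm,cast("top",*p,60).round())
a=cv2.resize(t[165:290,220:500],None,fx=2.8,fy=2.8,interpolation=2);b=cv2.resize(s[150:400,240:420],None,fx=1.4*0.0+2,fy=2,interpolation=2)
cv2.imwrite("pics/ca.png",a[:,:,::-1]);cv2.imwrite("pics/cb.png",b[:,:,::-1])
E
```

```text
fail top
[280.8 189.4] [277, 186, 9, 8, 56] [[614.2, 135.5], [612.5, 134.8], [609.7, 133.5]]
blue top
[261.9 189.4] [257, 184, 10, 11, 64] [[613.5, 183.4], [611.7, 182.3], [608.9, 180.4]]
[283.1 194.2] [279, 191, 8, 6, 16] [[602.0, 129.3], [600.3, 128.6], [597.6, 127.5]]
[414.1 226.8] [409, 221, 12, 11, 67] [[523.8, -202.6], [522.8, -200.9], [521.1, -197.9]]
btn top
[469.5 217.1] [464, 212, 12, 11, 103] [[550.6, -344.0], [549.4, -341.2], [547.3, -336.5]]
[485.  267.7] [480, 262, 11, 12, 105] [[424.0, -378.4], [423.7, -375.3], [423.2, -370.1]]
fail side
[304.7 182. ] [302, 180, 7, 5, 27] [[622.1, 160.5], [616.9, 147.2], [608.1, 124.9]]
blue side
[300.8 183.8] [295, 173, 14, 22, 119] [[608.7, 156.0], [603.6, 142.8], [595.2, 120.6]]
[328.8 288.7] [323, 279, 13, 18, 157] [[520.1, -217.0], [516.5, -224.2], [510.5, -236.1]]
btn side
[375.6 331.9] [367, 324, 18, 17, 239] [[553.2, -336.3], [549.0, -341.5], [542.1, -350.1]]
[315.4 377.6] [306, 368, 20, 21, 334] [[425.9, -370.1], [423.8, -374.7], [420.4, -382.4]]
cup [ 736. -317.   60.]
clean [712. 400.  60.]
flux [705. -38.  60.]
```

View pics/ca.png

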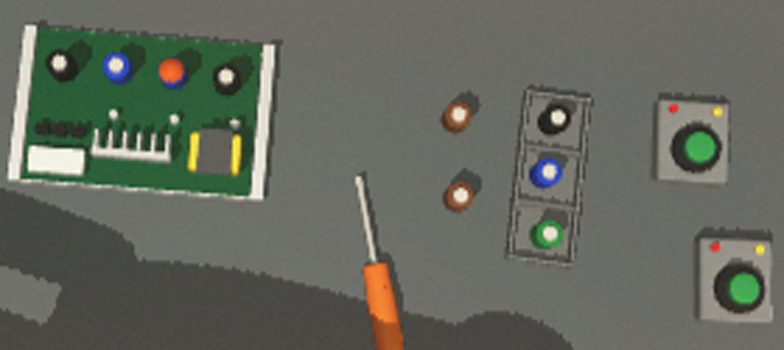

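View pics/cb.png

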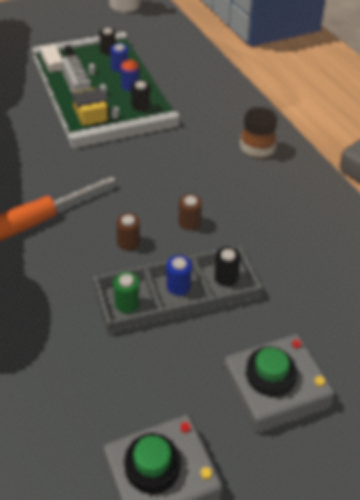

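Run:
```python
from h import *
from bench import readout
from scipy.spatial.transform import Rotation as Ro
s=readout.state();q=s["eef_rot"];R=Ro.from_quat([q[1],q[2],q[3],q[0]]).as_matrix();print(R.round(3))
print(cast("top",416.1,226.4,39),cast("side",329.5,282,39))
t=cv2.imread("pics/top0.png")[:,:,::-1].copy()
for c0,st in blobs("top",t,(0,0,190),(179,70,255),(405,198,428,256),3)+blobs("top",t,(0,0,190),(179,70,255),(232,180,310,200),3): print(c0,st,cast("top",*c0,39).round(1),cast("top",*c0,49).round(1))
p=s["tool_pos"]
for nm,g in dict(fail=(610,133,54+60),spare=(522.5,-203,39+60),btn=(549.5,-341,100)).items():
    tcp=np.array(g)+[0,0,3]; print(nm,(R.T@(tcp-p)).round(1)); 
    p=tcp
```

```text
[[ 0.294 -0.001 -0.956]
 [ 0.956 -0.002  0.294]
 [-0.002 -1.     0.   ]]
[ 523.87453333 -205.89607107   39.        ] [ 524.85686915 -209.41615274   39.        ]
[418.9 206.4] [417, 205, 5, 4, 17] [ 574.7 -213.9   39. ] [ 573.1 -211.8   49. ]
[415.7 225.9] [414, 224, 4, 5, 17] [ 525.1 -204.9   39. ] [ 523.9 -202.9   49. ]
[416. 248.] [414, 246, 5, 5, 21] [ 469.9 -204.7   39. ] [ 469.2 -202.7   49. ]
[240.6 186.8] [239, 185, 4, 5, 16] [617.5 236.   39. ] [615.6 234.3  49. ]
[260.9 187.7] [259, 186, 5, 5, 18] [616.1 184.9  39. ] [614.1 183.7  49. ]
[300.4 191.6] [299, 190, 4, 4, 15] [607.7  85.3  39. ] [605.8  84.9  49. ]
fail [-317.5  135.7 -543.9]
spare [-346.8   15.6  -15.3]
btn [-123.9   -0.8  -66.4]
```

Emit:
servo_tool --deltas '[[[-0.03,0,-0.054],0,0],[[-0.06,0,-0.108],0,0],[[-0.09,0,-0.162],0,0],[[-0.12,0,-0.216],0,0],[[-0.15,0,-0.27],0,0],[[-0.18,0,-0.324],0,0],[[-0.21,0,-0.378],0,0],[[-0.24,0,-0.432],0,0],[[-0.28,0,-0.49],0,0],[[-0.317,0,-0.544],0,0]]'

```text
t: 1.35
tool_pos: [604.6, 141.0, 252.8]
eef_rot: [0.569, -0.569, -0.42, 0.42]
wrist_force: [0.5, 1.0, -0.3]
width: -0.3
```

Emit:
servo_tool --deltas '[[[0,0,0],0,0],[[0,0,0],0,0],[[0,0,0],0,0],[[0,0,0],0,0]]'

```text
t: 1.85
tool_pos: [603.1, 144.1, 253.4]
eef_rot: [0.568, -0.568, -0.421, 0.421]
wrist_force: [-0.2, -0.4, -0.3]
width: 0.3
```

Emit:
servo_tool --deltas '[[[-0.0075,0,-0.0096],0,0],[[-0.0075,0.02,-0.0096],0,0],[[-0.0075,0.05,-0.0096],0,0],[[-0.0075,0.07,-0.0096],0,0],[[-0.0075,0.07,-0.0096],0,0]]'

```text
t: 2.48
tool_pos: [609.0, 132.5, 180.2]
eef_rot: [0.57, -0.568, -0.418, 0.422]
wrist_force: [-0.2, -0.2, -0.7]
width: 0.1
```

Run:
```python
from h import *
from bench import readout
print(readout.state()["tool_pos"])
p=readout.state()["tool_pos"]
a=vision.grab_frame("top");b=vision.grab_frame("side")
print(proj("side",p+[0,0,-22]),proj("top",p))
cv2.imwrite("pics/t1.png",cv2.resize(a[100:260,200:400],None,fx=3,fy=3)[:,:,::-1]);cv2.imwrite("pics/s1.png",cv2.resize(b[60:260,200:420],None,fx=3,fy=3)[:,:,::-1])
```

```text
[609.00672126 132.54650549 180.17275091]
[303.42571982 145.42483341] [276.86778308 179.06069585]
```

View pics/s1.png

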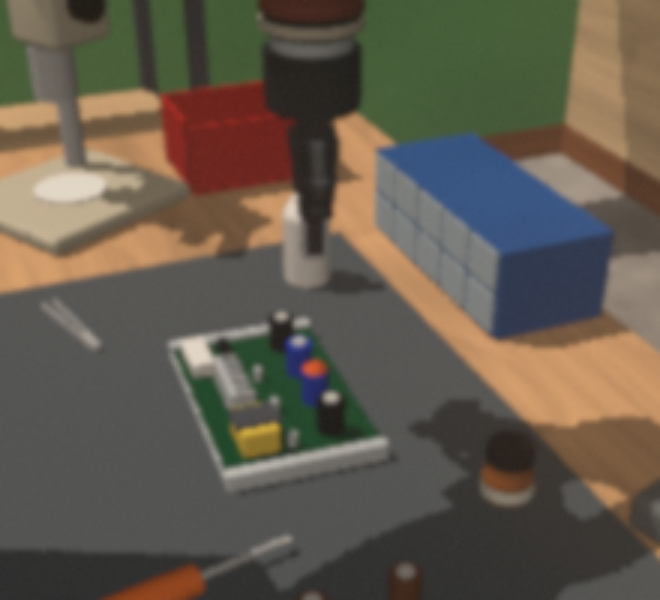

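View pics/t1.png

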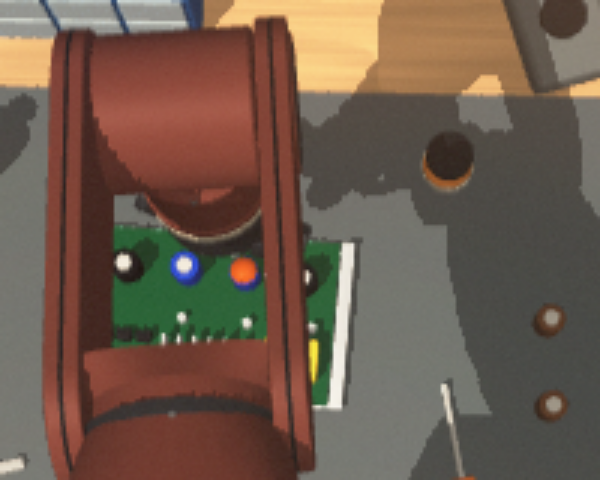

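The top view shows the orange dome visible between the arm links. In the side view the fingertip is at (305,144), directly above the dome at (305,183), which agrees with the projection (303,145). I'll descend and hold there.

Emit:
servo_tool --deltas '[[[0.001,0.025,-0.001],0,0],[[0.001,0.05,-0.001],0,0],[[0.001,0.07,-0.001],0,0],[[0.001,0.07,-0.001],0,0],[[0.001,0.07,-0.001],0,0],[[0.001,0.07,-0.001],0,0],[[0.001,0.07,-0.001],0,0],[[0.001,0.07,-0.001],0,0],[[0.001,0.07,-0.001],0,0],[[0.001,0.07,-0.001],0,0]]'

```text
t: 3.82
tool_pos: [612.0, 133.4, 113.3]
eef_rot: [0.569, -0.569, -0.42, 0.42]
wrist_force: [-0.8, -0.2, 0.1]
width: -0.0
```

Emit:
servo_tool --deltas '[[[0,0,0],0,0],[[0,0,0],0,0],[[0,0,0],0,0],[[0,0,0],0,0],[[0,0,0],0,0],[[0,0,0],0,0],[[0,0,0],0,0],[[0,0,0],0,0],[[0,0,0],0,0],[[0,0,0],0,0]]'

```text
t: 5.08
tool_pos: [612.0, 133.4, 113.3]
eef_rot: [-0.569, 0.569, 0.42, -0.42]
wrist_force: [0.3, -0.0, 0.0]
width: -0.1
```

Run:
```python
from h import *
from bench import readout
p=readout.state()["tool_pos"];print(p)
b=vision.grab_frame("side")
cv2.imwrite("pics/s2.png",cv2.resize(b[60:260,200:420],None,fx=3,fy=3)[:,:,::-1])
```

```text
[611.99824456 133.44236218 113.31157802]
```

View pics/s2.png

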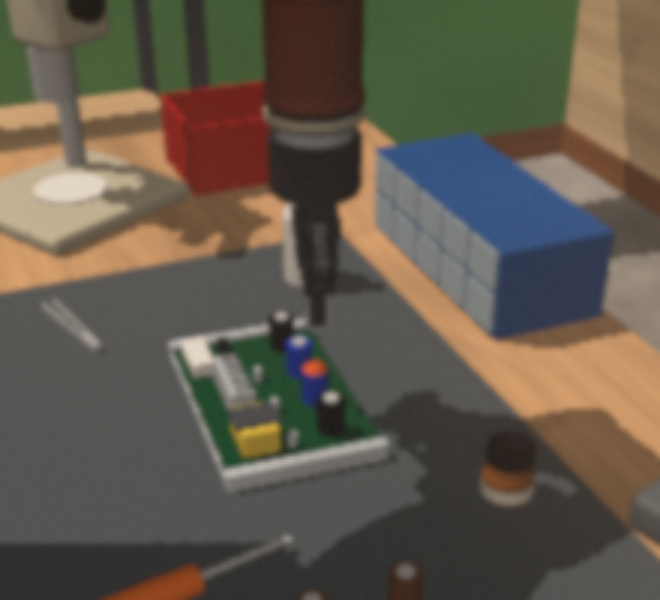

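The fingertips are centred over the dome, about 37 mm above it, and have held for more than 2 s. I'll rise and travel.

Emit:
servo_tool --deltas '[[[0,0,0],0,0],[[0,0,0],0,0],[[0,-0.05,0],0,0],[[0,-0.1,0],0,0],[[0,-0.12,0],0,0],[[-0.05,-0.12,-0.002],0,0],[[-0.1,-0.12,-0.005],0,0],[[-0.15,-0.12,-0.007],0,0],[[-0.2,-0.12,-0.01],0,0],[[-0.2,-0.12,-0.01],0,0]]'

```text
t: 6.38
tool_pos: [561.5, -63.6, 232.4]
eef_rot: [0.57, -0.57, -0.418, 0.419]
wrist_force: [0.8, 0.1, -0.2]
width: -0.1
```

Emit:
servo_tool --deltas '[[[-0.05,0,-0.002],0,0],[[-0.1,0,-0.004],0,0],[[-0.15,0,-0.006],0,0],[[-0.15,0,-0.006],0,0],[[-0.15,0,-0.006],0,0]]'

```text
t: 7.0
tool_pos: [524.3, -204.8, 232.7]
eef_rot: [0.569, -0.568, -0.42, 0.42]
wrist_force: [0.2, -0.5, 0.5]
width: 0.0
```

Emit:
servo_tool --deltas '[[[-0.001,0.03,0],0,0],[[-0.001,0.06,0],0,0],[[-0.001,0.07,0],0,0],[[-0.001,0.07,0],0,0]]'

```text
t: 7.5
tool_pos: [524.0, -205.5, 162.8]
eef_rot: [0.569, -0.568, -0.42, 0.421]
wrist_force: [0.0, -0.0, -0.6]
width: 0.1
```

Run:
```python
from h import *
from bench import readout
p=readout.state()["tool_pos"];print(p,proj("side",p+[0,0,-22])-[220,180])
b=vision.grab_frame("side");a=vision.grab_frame("top")
cv2.imwrite("pics/s3.png",np.hstack([cv2.resize(b[180:380,220:420],None,fx=2,fy=2),cv2.resize(a[130:330,330:530],None,fx=2,fy=2)])[:,:,::-1])
```

```text
[ 524.01560156 -205.48944084  162.84797533] [109.67032396  61.12837328]
```

View pics/s3.png

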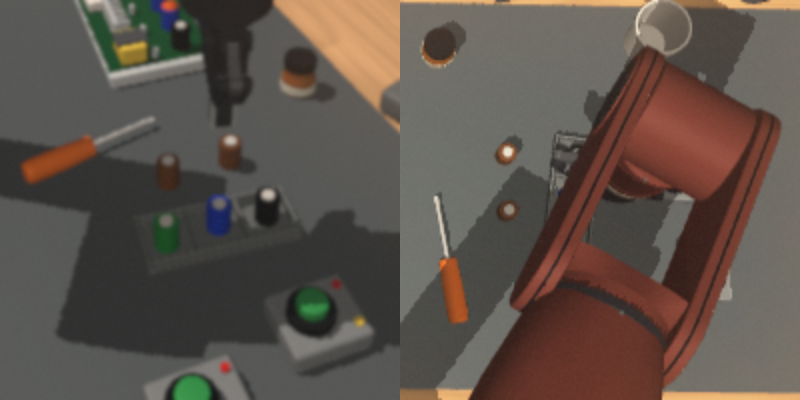

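In the side view the tip is at crop (222,124), as projected, over the blue spare at crop (218,203). I'll descend and hold.

Emit:
servo_tool --deltas '[[[0,0.03,0],0,0],[[0,0.055,0],0,0],[[0,0.065,0],0,0],[[0,0.065,0],0,0],[[0,0.065,0],0,0],[[0,0.065,0],0,0],[[0,0.065,0],0,0],[[0,0.065,0],0,0],[[0,0.065,0],0,0],[[0,0.065,0],0,0]]'

```text
t: 8.85
tool_pos: [523.9, -206.7, 98.2]
eef_rot: [0.569, -0.569, -0.42, 0.42]
wrist_force: [0.2, 0.2, 0.1]
width: 0.2
```

Emit:
servo_tool --deltas '[[[0,0,0],0,0],[[0,0,0],0,0],[[0,0,0],0,0],[[0,0,0],0,0],[[0,0,0],0,0],[[0,0,0],0,0],[[0,0,0],0,0],[[0,0,0],0,0],[[0,0,0],0,0],[[0,0,0],0,0]]'

```text
t: 10.1
tool_pos: [524.0, -206.7, 98.3]
eef_rot: [-0.569, 0.569, 0.42, -0.42]
wrist_force: [-0.1, 0.7, -0.9]
width: -0.2
```

Run:
```python
from h import *
from bench import readout
p=readout.state()["tool_pos"];print(p)
b=vision.grab_frame("side")
cv2.imwrite("pics/s4.png",cv2.resize(b[180:380,220:420],None,fx=3,fy=3)[:,:,::-1])
```

```text
[ 523.97486775 -206.74134063   98.30731116]
```

View pics/s4.png

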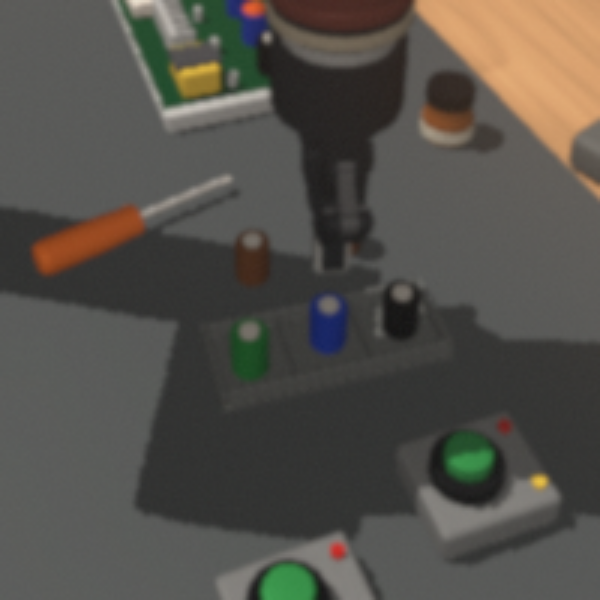

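Held over the blue spare (tip about 37 mm above it). I'll rise and go to the farther recorder: its distance is 647 mm against 566 mm for the other.

Emit:
servo_tool --deltas '[[[0,0,0],0,0],[[0,0,0],0,0],[[0,-0.05,0],0,0],[[0,-0.09,0],0,0],[[0,-0.09,0],0,0],[[-0.04,-0.09,-0.021],0,0],[[-0.08,-0.09,-0.042],0,0],[[-0.121,-0.09,-0.064],0,0],[[-0.121,-0.09,-0.064],0,0],[[-0.121,-0.09,-0.064],0,0]]'

```text
t: 11.4
tool_pos: [548.8, -340.6, 186.8]
eef_rot: [0.57, -0.568, -0.42, 0.42]
wrist_force: [0.7, -0.3, 0.1]
width: 0.1
```

Emit:
servo_tool --deltas '[[[0,0.03,0],0,0],[[0,0.06,0],0,0],[[0,0.09,0],0,0],[[0,0.09,0],0,0],[[0,0.09,0],0,0]]'

```text
t: 12.02
tool_pos: [550.1, -340.8, 99.4]
eef_rot: [-0.568, 0.569, 0.42, -0.42]
wrist_force: [0.3, 0.5, 0.3]
width: 0.4
```

Run:
```python
from h import *
from bench import readout
s=readout.state();p=s["tool_pos"];print(p,s["qpos"].round(2),(proj("side",p+[0,0,-22])-[280,240])*3)
b=vision.grab_frame("side")
cv2.imwrite("pics/s5.png",cv2.resize(b[240:400,280:480],None,fx=3,fy=3)[:,:,::-1])
```

```text
[ 550.0524418  -340.76508519   99.42915819] [-0.68  0.42  1.59  0.    1.14 -1.95] [294.68828817 230.65077184]
```

View pics/s5.png

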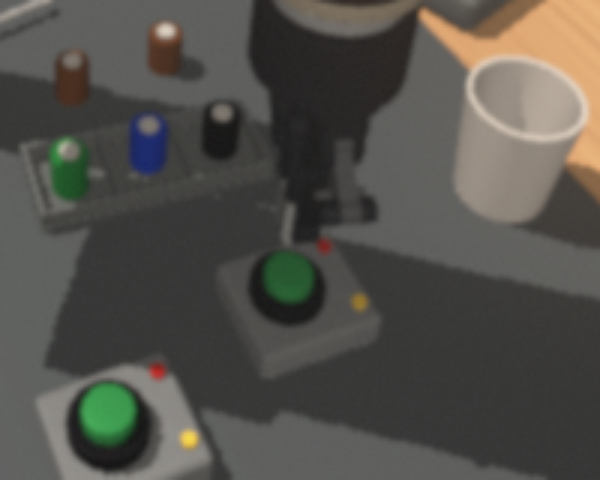

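The tip is above the farther recorder's green button (crop 289,275). I'll come down close to it, then press in small steps while watching the force.

Emit:
servo_tool --deltas '[[[0,0.015,0],0,0],[[0,0.028,0],0,0],[[0,0.032,0],0,0],[[0,0.032,0],0,0]]'

```text
t: 12.58
tool_pos: [549.0, -340.9, 65.7]
eef_rot: [0.569, -0.568, -0.42, 0.42]
wrist_force: [-1.2, 0.9, 2.0]
width: 0.5
```

Emit:
servo_tool --deltas '[[[0,0.002,0],0,0],[[0,0.004,0],0,0],[[0,0.006,0],0,0],[[0,0.006,0],0,0]]'

```text
t: 13.08
tool_pos: [549.7, -341.4, 62.0]
eef_rot: [-0.569, 0.569, 0.42, -0.42]
wrist_force: [-4.8, 4.0, 12.3]
width: 0.2
```

Emit:
servo_tool --deltas '[[[0,0.002,0],0,0],[[0,0.003,0],0,0],[[0,0.003,0],0,0]]'

```text
t: 13.45
tool_pos: [549.9, -341.5, 61.6]
eef_rot: [-0.569, 0.569, 0.42, -0.42]
wrist_force: [-12.4, 8.3, 27.7]
width: -0.2
```

Run:
```python
from h import *
from bench import readout
s=readout.state();print(s["tool_pos"],s["wrist_force"])
b=vision.grab_frame("side");a=vision.grab_frame("top")
cv2.imwrite("pics/s6.png",cv2.resize(b[280:380,320:440],None,fx=5,fy=5,interpolation=2)[:,:,::-1])
```

```text
[ 549.88316574 -341.51256987   61.61888424] [-12.35272281   8.33755909  27.74154701]
```

View pics/s6.png

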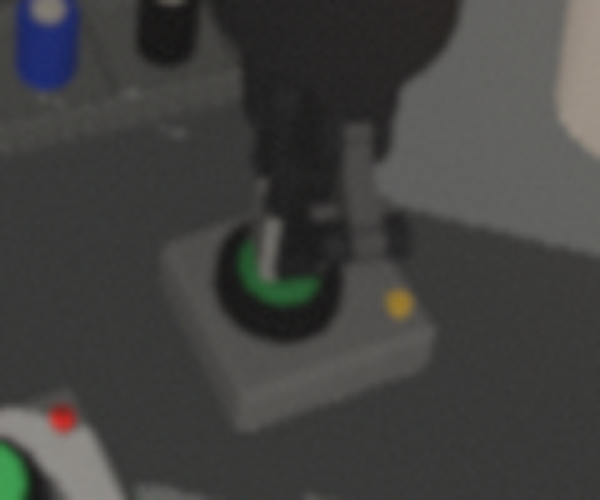

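Run:
```python
from h import *
b=vision.grab_frame("side");s=cv2.imread("pics/side0.png")[:,:,::-1]
cv2.imwrite("pics/b.png",b[:,:,::-1])
f=lambda i:cv2.resize(i[312:356,350:400],None,fx=8,fy=8,interpolation=2)
cv2.imwrite("pics/s7.png",np.hstack([f(s),np.clip(f(b)*1.6,0,255).astype('uint8')])[:,:,::-1])
for z in(24,30,34,40,45): print(z,proj("side",(549.5,-341,z)).round(1))
```

```text
24 [374.8 337. ]
30 [375.2 334.8]
34 [375.4 333.4]
40 [375.8 331.2]
45 [376.  329.4]
```

View pics/s7.png

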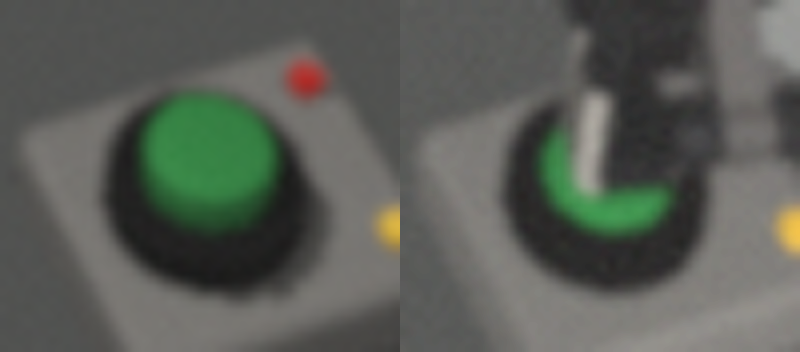

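Before the press (left) the button's dark side wall is visible; now (right) it has gone flush with the collar. With the force at 28 N on a hard stop, it is fully down. I'll let go and lift.

Emit:
servo_tool --deltas '[[[0,-0.02,0],0,0],[[0,-0.05,0],0,0],[[0,-0.1,0],0,0],[[0,-0.14,0],0,0],[[0,-0.14,0],0,0],[[0,-0.14,0],0,0],[[0,-0.14,0],0,0]]'

```text
t: 14.48
tool_pos: [548.6, -340.6, 195.2]
eef_rot: [0.57, -0.568, -0.42, 0.42]
wrist_force: [-0.4, -0.3, -0.1]
width: 0.1
```

Run:
```python
from h import *
from bench import readout,r
s=readout.state();print(s["t"],s["tool_pos"],s["wrist_force"])
b=vision.grab_frame("side")
cv2.imwrite("pics/s8.png",b[:,:,::-1])
cv2.imwrite("pics/s9.png",np.clip(cv2.resize(b[312:356,350:400],None,fx=8,fy=8,interpolation=2)*1.6,0,255).astype('uint8')[:,:,::-1])
```

```text
14.475 [ 548.64302376 -340.56794224  195.17442543] [-0.40972049 -0.33349612 -0.14766873]
```

View pics/s8.png

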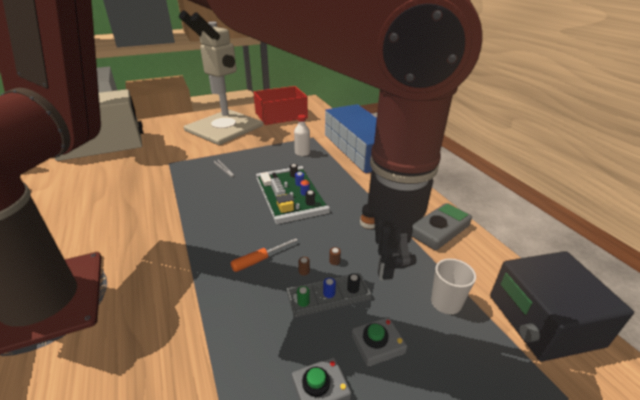

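View pics/s9.png

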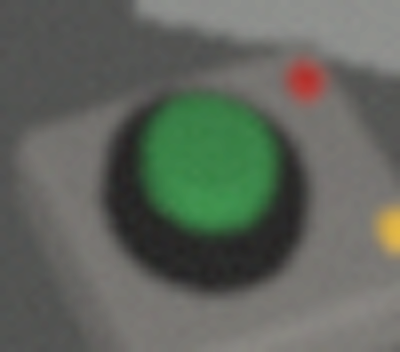

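Run:
```python
from h import *
A=cv2.imread("pics/s8.png");B=cv2.imread("pics/b.png")
for r in range(320,346):
    o=[]
    for im in(A,B):
        g=im[r,360:392].astype(int);e=g[:,1]-np.maximum(g[:,0],g[:,2]);o.append(' '.join('%3d'%x for x in e[4:30]))
    print(r,o[0]);print('   ',o[1])
```

```text
320   0   1   1   1   0   1   1   1   1   1   0   0   0   0  -1  -1  -1  -1  -2  -2  -3 -12 -35 -53 -53 -40
      0   0   0  -1   0   0   0  -1  -1  -1  -1  -1   0   0   1  -2  -2  -2  -2  -1  -1  -1  -1  -1  -1  -2
321   1   1   1   1   1   1   0   0   0  -1  -1  -1   0  -1  -2   0  -1  -1  -1  -2  -4 -20 -51 -70 -74 -59
      1   1   0   1  -1  -1   1  -1  -2  -1   0  -1  -2   0   0  -1  -1  -1  -2  -2  -2   0  -2   0  -1  -2
322   1   1   0   0   0   2  -1  -1   1   0   0  -1   0   0  -2  -1   0   0  -1  -2  -3 -20 -50 -72 -77 -63
      1   0   0   1   0  -1  -1   0  -1  -1  -1   0  -1   0   0  -1   0   0  -2  -1  -2  -2  -2  -1  -1  -2
323   1   0   0  -2  -1  -1   1   4   7  11  13  12  11   9   4   1  -2  -2  -1  -2  -2 -12 -36 -59 -65 -52
      1  -1   0  -1  -1   0   0  -2  -1  -1  -1  -1   0   0  -1  -1  -1  -2  -1   0  -1  -1  -1  -2  -1  -1
324   0   0  -1  -1  -2   2   7  17  23  26  28  26  26  24  18  14   6   2   0   0  -1  -4 -17 -32 -38 -27
     -1   1   0   0  -1  -1  -1  -2  -1  -3  -3  -2  -2   0   0   0   0   0  -1  -1  -1  -1  -2  -2   0  -3
325  -1   0  -2   0 
[... 3815 characters left out ...]
   1  -1   1  -2  -1  -1  -1  -1   1  -1  -2  -1  -1
343  -1  -1  -1   1  -1   0   0   0   0   0   1   0  -1  -1   0   0   0  -1   0  -1   0   0  -1  -1  -2  -1
     -1  -1   0  -1   0   1   1   1  -1   0  -1  -3  -1  -1   0   1   0  -1   0   0   0   0  -1  -2  -2  -1
344  -2   0  -1  -1   1   1   0  -1   0   1   0  -1   0   2   1   0   0   0   1  -1  -1  -1  -2  -1  -2   0
     -1  -1   0  -1   1   0  -1   1   0   0  -2  -1  -1   0  -1   1  -2   0  -1  -1  -1  -1  -1  -1  -1   0
345  -1   0   0  -1  -1   1   0  -1   1  -1   0   0  -2  -1   1   0  -1   0   0   0  -1  -2   0  -1  -1  -2
     -2  -1  -1  -1  -1  -1  -2  -1   0   0   1   0  -2   0  -1  -1   0  -1  -2  -1  -1  -1  -1   0  -2   0
```

The outline shift (about 1.7 px, where 6 mm would be about 2.2 px) suggests a full press, but the shading confuses it. I'll press again in fine steps and measure the travel from first contact to the hard stop.

Emit:
servo_tool --deltas '[[[0,0.05,0],0,0],[[0,0.1,0],0,0],[[0,0.122,0],0,0],[[0,0.122,0],0,0],[[0,0.122,0],0,0],[[0,0.122,0],0,0]]'

```text
t: 15.28
tool_pos: [550.9, -342.3, 77.9]
eef_rot: [-0.567, 0.57, 0.42, -0.42]
wrist_force: [-0.5, 0.2, -0.0]
width: -0.1
```

Emit:
servo_tool --deltas '[[[0,0.002,0],0,0],[[0,0.002,0],0,0],[[0,0.002,0],0,0]]'

```text
t: 15.65
tool_pos: [549.5, -341.2, 73.5]
eef_rot: [-0.569, 0.569, 0.42, -0.42]
wrist_force: [-0.2, -0.2, 0.2]
width: -0.2
```

Emit:
servo_tool --deltas '[[[0,0.002,0],0,0],[[0,0.002,0],0,0],[[0,0.002,0],0,0]]'

```text
t: 16.02
tool_pos: [549.4, -341.2, 71.2]
eef_rot: [0.569, -0.569, -0.42, 0.42]
wrist_force: [0.4, 0.1, 0.4]
width: -0.1
```

Emit:
servo_tool --deltas '[[[0,0.002,0],0,0],[[0,0.002,0],0,0],[[0,0.002,0],0,0]]'

```text
t: 16.4
tool_pos: [549.5, -341.2, 69.3]
eef_rot: [0.569, -0.569, -0.42, 0.42]
wrist_force: [0.4, -0.1, 1.5]
width: -0.2
```

Emit:
servo_tool --deltas '[[[0,0.002,0],0,0],[[0,0.002,0],0,0],[[0,0.002,0],0,0]]'

```text
t: 16.77
tool_pos: [549.6, -341.3, 67.5]
eef_rot: [-0.569, 0.569, 0.42, -0.42]
wrist_force: [0.4, -0.6, 2.5]
width: -0.1
```

Emit:
servo_tool --deltas '[[[0,0.002,0],0,0],[[0,0.002,0],0,0],[[0,0.002,0],0,0]]'

```text
t: 17.15
tool_pos: [549.7, -341.4, 65.5]
eef_rot: [-0.569, 0.569, 0.42, -0.42]
wrist_force: [0.4, -0.1, 2.2]
width: -0.0
```

Emit:
servo_tool --deltas '[[[0,0.002,0],0,0],[[0,0.002,0],0,0],[[0,0.002,0],0,0]]'

```text
t: 17.52
tool_pos: [549.7, -341.3, 63.5]
eef_rot: [-0.569, 0.569, 0.42, -0.42]
wrist_force: [-0.0, -0.5, 3.2]
width: 0.3
```

Emit:
servo_tool --deltas '[[[0,0.004,0],0,0],[[0,0.004,0],0,0],[[0,0.004,0],0,0]]'

```text
t: 17.9
tool_pos: [549.8, -341.5, 61.8]
eef_rot: [-0.569, 0.569, 0.42, -0.42]
wrist_force: [-5.7, 4.6, 18.2]
width: -0.5
```

Soft spring force (1.5–3 N) ran from TCP z 69.3 to 63.5, then a hard stop came at 62. That covers the whole 6 mm travel. I'll let go and lift.

Emit:
servo_tool --deltas '[[[0,-0.02,0],0,0],[[0,-0.06,0],0,0],[[0,-0.1,0],0,0],[[0,-0.14,0],0,0],[[0,-0.14,0],0,0],[[0,-0.14,0],0,0],[[0,-0.14,0],0,0],[[0,-0.14,0],0,0]]'

```text
t: 18.9
tool_pos: [548.9, -340.7, 197.6]
eef_rot: [0.57, -0.568, -0.42, 0.42]
wrist_force: [0.1, 0.2, 0.2]
width: 0.1
```

Run:
```python
from h import *
from bench import readout,r
s=readout.state();print(s["t"],s["tool_pos"],s["wrist_force"])
b=vision.grab_frame("side");G=((50,100,30),(80,255,255))
print(blobs("side",b,*G,(350,310,420,360)), blobs("side",cv2.imread("pics/s8.png")[:,:,::-1].copy(),*G,(350,310,420,360)))
B=((110,120,40),(130,255,255))
for i in (b,cv2.imread("pics/side0.png")[:,:,::-1].copy()): print(blobs("side",i,*B,(310,270,345,305)))
print(r.finish_job())
```

```text
18.9 [ 548.86803948 -340.68690381  197.6299576 ] [0.07142349 0.17011955 0.16963001]
[(array([375.7, 332.1]), [368, 324, 17, 17, 240])] [(array([375.7, 332.1]), [368, 324, 17, 17, 238])]
[(array([328.8, 289.4]), [323, 279, 13, 19, 159])]
[(array([328.8, 288.7]), [323, 279, 13, 18, 157])]
the job is handed in; nothing more can be done
None
```

The job is done and handed in at about 19 s; no verdict is reported, so success rests on my own checks. With the gripper shut, I pointed for about 2 s at the failed capacitor (orange dome), then for about 2 s at the blue spare. Both times the fingertips were some 37 mm above the top by calculation. I then pressed the green button on the recorder farther from the base and let go.

- **Button press:** I pressed it twice. After the first press the side picture did not settle whether it had gone fully down, because shading confused it. The second press, in fine steps, showed soft spring force over about 7 mm and then a hard stop (28 N on the first press, 18 N on the second), so it was fully down.
- **Final state:** After lifting, the wrist force is zero. The button looks as it did at the start, and the blue spare sits within a pixel of where it was. I did not measure the other loose things again; none looked moved in the side picture taken after the first press.
- **Disagreement:** In the pictures the fingertips looked up to about 6 mm lower than calculated in one view, so the real clearances may have been nearer 3 cm. That is still within the 2 to 4 cm asked.

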